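# Shut the hopper gate by its slim ring, then tip the castings in

### The arm

A 6-joint arm with a two-finger parallel gripper is mounted at the origin on a cart in front of the work surface, level with it; the furniture and walls round the work are solid. World frame = base frame: x ahead of the robot, y to its left, z up, the work surface at z = 0. Lengths are in mm, angles in degrees, forces in N, time in s.
With the tool pointing down it reaches from about 350 to 850 mm from the base axis. Payload 8.1 kg.
Tool frame: the origin (TCP) lies midway between the tips of the shut fingers; the grasp point (between the pads) lies 19 mm behind it; x points along the fingers, y is the direction in which the jaws open and shut, and the axes are right-handed (so a half turn about x gives the same grasp; the last joint's range is limited). The gripper opens to 85 mm and grips with 20 to 120 N. Pads are 22 mm wide; open, the fingers measure 114 mm over their backs; the gripper's body (76 mm by 85 mm) begins 54 mm behind the grasp point. The pads swing forward as they close: fully open they stand 13 mm farther back than shut.
Start: joints at [66.039, 7.471, 85.268, -0, 87.261, -4.893], TCP at [195.993, 567.091, 231.292] pointing down, gripper open.
Joint ranges: [-169.43, 169.43], [-51.17, 129.36], [1.28, 143.12], [-76.62, 256.62], [0, 156.53], [-152.29, 152.29]. Speed limits (degrees/s): [136.94, 136.94, 159.86, 180, 180, 180].

### API

Orientations are given as [roll, pitch, yaw] about the fixed x, y, z axes, in that order (R = Rz(yaw) Ry(pitch) Rx(roll)).
In Python, from bench import r gives the robot as it stands.
- The arm moves only by the tool move_arm, never from a script. Its argument "deltas" is a list of rows, each a list of 2 entries, a list of its own where there are three numbers: the shift along the tool's x, y, z in mm, then the turn about the tool's x in degrees. A call has 1 to 12 rows; each row is the pose to reach, as a shift and turn from the pose measured when the call began, along the tool's axes at that moment; what a row does not reach only later rows make up. A row lasts 1/8 s, in which the tool goes at most 62.5 mm and 10.7 degrees, less where a joint would pass 70% of its speed; a pose out of reach is approached as far as the arm can. A call with a gripper value outside its range is refused whole. "jaw" is the opening, from -1 (shut) to 1 (fully open), set as the call begins (left out, the last holds). The fingers move at their own pace and stop on an object; "squeeze" is the grip in N (left out, the last holds). Time passes only in rows, so rows that repeat a pose let the fingers close. It gives the time, the measured TCP pose, the force and the opening at its end, in the units of the state.
- r.sense(): the state, without advancing time (a new reading comes with each control period).
- r.snapshot(name): name is "side" or "top"; returns (picture, depth): 420x560x3 uint8, red, green, blue; 420x560 float32, mm along the optical axis (not along the pixel's ray), 0 where there is no reading.
- r.get_calibration(name): a dict with "fovy" (degrees; the focal length in pixels is half the picture's height over the tangent of half this angle, whatever the lens; pixels are square), "cx", "cy" (the principal point, pixels), "position" and "attitude" of the camera in the world. Camera axes: x right, y down, z forward; pixel columns grow to the right and rows downward; lengths in mm; the calibration is good to about 2 mm. A picture is of the moment at which its call begins. get_calibration takes no time and is no camera call.
- r.hand_in(): hands the job in, once; it reports no verdict.
The state is a dict: "time": time; "joint_pos": joint angles; "qd": joint speeds; "joint_efforts": joint torques, N m; "tool_pos": TCP position; "tcp_rot": TCP orientation; "ft_force": force on the tool from outside, world axes, zero at the start; "wrist_torque": the same for the moment, N m; "finger_gap": finger opening in mm.
Only numpy, scipy, OpenCV 4.12 (cv2) and the standard library are available. Lean on these libraries where they do the work, as an engineer would, in place of code of your own. Each camera call takes 0.05 s, during which the arm holds its last target. There are 200 camera calls.

### The job

First shut the feeder's hopper gate: turn the slim brass ring on the turret until its index tab lines up with the dark pointer ridge on the fixed ring above it, without touching the fixed rings above and below. Then lift the hinged tray (its side bar is the handle) and tip it so that all four brass castings slide into the hopper and stay there, and swing the empty tray back down level. Leave the other things on the bench where they are.

Things in the scene. Friction and masses are not known exactly. Their poses are not given: they have to be found in the camera images.
- feeder: bench parts feeder, fixed: 215 x 130 x 10 mm grey base plate, turret in front, square hopper behind, hinged tray to the left. Origin: turret axis at table height; x toward the hopper (away from the robot, +-0.2 rad), y left toward the tray, z up. Coordinates below, in mm, are in this frame. Turret foot: 60 across, up to z = 22.
- upper_ring: fixed aluminium ring just above the slim ring, on the turret axis: 52 mm across, z = 88 to 104, origin at its centre. A dark raised pointer ridge on top (to z = 107) runs from near the centre toward the feeder's -x (toward the robot). Not to be touched.
- lower_ring: fixed aluminium ring just below the slim ring, on the turret axis: 52 mm across, z = 52 to 74, origin at its centre. Not to be touched.
- ring_center (a point): centre of the slim brass ring (x = 0, y = 0, z = 81): 10 mm high, 62 mm across its fluted edge, so it stands 5 mm proud of the fixed rings; grip it across its diameter from above. A tab 7 mm wide reaches out to 42 mm from the axis. The point turns with the ring: tab toward its -x; toward its +x and 35 mm lower the gate blade, a 56 mm square plate on an arm (top at z = 46).
- gate_ring (a joint): angle of the slim ring, rad: 0 = tab in line with the pointer ridge, gate blade right under the outlet (shut); positive = turned anticlockwise from above, gate open. Starts at 0.5 to 1.05: shut it by turning clockwise. Stops at -0.16 (past the mark) and 1.2. Friction 0.10 N m; stays where left.
- tray_bar (a point): where to grip the tray's side bar, on its centreline: a level round dark rod 12 mm thick from the tray's left end toward the feeder's -x, parallel to the hinge, with an 18 mm ball at its end. This point is 33 mm from the tray's side wall and 25 mm from the ball's centre. Tray level: x = 45, y = 140, z = 126. The bar can turn between the fingers; it moves with the tray.
- tray_hinge (a point): middle of the tray's hinge axis, along the feeder's x at the hopper's left rim (x = 115, y = 52, z = 114); fixed. tray_bar is 88 mm left of this axis and 12 mm above it when the tray is level. Tray: steel, 74 mm wide, floor from 5 mm inside the axis to 95 mm left of it, floor top at z = 114, walls 24 mm high on three sides, open toward the hopper.
- tip_tray (a joint): tilt of the tray, rad: 0 = level (start, lower stop); grows as its left end with the bar is lifted over toward the hopper; stop at 1.3. Stiff hinge (0.22 N m friction, 2 to 4 N at the bar): the tray stays where it is left. The castings slide off when it is tipped far enough; 1.2 is sure.
- hopper_outlet (a point): centre of the hopper's outlet, a 36 mm square hole under its sloping floor (x = 115, y = 0, z = 50), axes as the feeder's. Hopper: aluminium, 98 mm square, mouth 90 mm square inside; front wall at x = 66 to 70, 120 high; back and right walls 140 high, left wall 104. With the gate shut, castings rest on the sloping floor or on the blade 4 mm below this point.
- flux_pot: bystander: small pot with a black lid, 51 mm across, 46 mm high, standing on the table to the left of the turret, near or below the tray's bar; origin at the centre of its underside
- solder_pick: bystander: solder pick, a wooden handle with a thin steel point, 175 x 11 x 11 mm, lying on the table to the right of the feeder; origin at the centre of the underside
- red_pliers: bystander: pliers with red grips, 144 x 49 x 12 mm, lying on the table to the left of the feeder; origin at the centre of the underside
- casting_1_center (a point): centre of brass casting 1: a sprue button, a 21 mm disc 7 mm high with a 10 mm stub on top, 14 mm high in all, half-way up; starts upright in the tray
- casting_2_center (a point): centre of brass casting 2: a sprue button, a 21 mm disc 7 mm high with a 10 mm stub on top, 14 mm high in all, half-way up; starts upright in the tray
- casting_3_center (a point): centre of brass casting 3: a sprue button, a 21 mm disc 7 mm high with a 10 mm stub on top, 14 mm high in all, half-way up; starts upright in the tray
- casting_4_center (a point): centre of brass casting 4: a sprue button, a 21 mm disc 7 mm high with a 10 mm stub on top, 14 mm high in all, half-way up; starts upright in the tray

How it is judged (in metres and radians):
On the way, in this order (a step that is already met when the one before it is completed fails the run):
1. the gate ring is at its mark, with the tray still down (value of joint gate_ring between -0.09 and 0.09 rad and value of joint tip_tray below 0.15 rad), for 0.2 s.
2. the tray is tipped and all four castings have slid into the hopper, with the gate shut (value of joint gate_ring between -0.09 and 0.09 rad and x of casting_1_center in the frame of hopper_outlet between -0.045 and 0.045 m and y of casting_1_center in the frame of hopper_outlet between -0.045 and 0.045 m and z of casting_1_center in the frame of hopper_outlet between -0.006 and 0.055 m and x of casting_2_center in the frame of hopper_outlet between -0.045 and 0.045 m and y of casting_2_center in the frame of hopper_outlet between -0.045 and 0.045 m and z of casting_2_center in the frame of hopper_outlet between -0.006 and 0.055 m and x of casting_3_center in the frame of hopper_outlet between -0.045 and 0.045 m and y of casting_3_center in the frame of hopper_outlet between -0.045 and 0.045 m and z of casting_3_center in the frame of hopper_outlet between -0.006 and 0.055 m and x of casting_4_center in the frame of hopper_outlet between -0.045 and 0.045 m and y of casting_4_center in the frame of hopper_outlet between -0.045 and 0.045 m and z of casting_4_center in the frame of hopper_outlet between -0.006 and 0.055 m and value of joint tip_tray above 0.5 rad), for 0.2 s.
At the end, for the whole second after the job is handed in: The slim ring's tab is within 0.09 rad of the pointer (gate shut), all four castings lie at rest inside the hopper, and the tray is back down within 0.12 rad of level (value of joint gate_ring between -0.09 and 0.09 rad and x of casting_1_center in the frame of hopper_outlet between -0.045 and 0.045 m and y of casting_1_center in the frame of hopper_outlet between -0.045 and 0.045 m and z of casting_1_center in the frame of hopper_outlet between -0.006 and 0.055 m and x of casting_2_center in the frame of hopper_outlet between -0.045 and 0.045 m and y of casting_2_center in the frame of hopper_outlet between -0.045 and 0.045 m and z of casting_2_center in the frame of hopper_outlet between -0.006 and 0.055 m and x of casting_3_center in the frame of hopper_outlet between -0.045 and 0.045 m and y of casting_3_center in the frame of hopper_outlet between -0.045 and 0.045 m and z of casting_3_center in the frame of hopper_outlet between -0.006 and 0.055 m and x of casting_4_center in the frame of hopper_outlet between -0.045 and 0.045 m and y of casting_4_center in the frame of hopper_outlet between -0.045 and 0.045 m and z of casting_4_center in the frame of hopper_outlet between -0.006 and 0.055 m and value of joint tip_tray below 0.12 rad and linear speed of each of casting_1, casting_2, casting_3, casting_4 below 0.03 m/s); the robot touches nothing.
It fails at once if a fixed ring above or below the slim ring is touched (more than 2 N) (contact force between any of the fingers, the arm and upper_ring above 2 N or contact force between any of the fingers, the arm and lower_ring above 2 N).
It fails at once if a bystander (pot, pick or pliers) is moved more than 25 mm (distance of any of flux_pot, solder_pick, red_pliers from where it was at the start of the episode above 0.025 m).
It also fails if it takes over 51 s, if anything falls off the work surface, if the arm or the gripper's body presses on something with over 40 N, if the wrist force passes 120 N, or if a joint passes its speed limit or range.

## Working session

There is one attempt and no reset: what is moved stays moved. The work goes in short steps, Python scripts to look and compute and a tool call to move; the robot and the scene stay as the last step left them, time stands still between calls to the robot, and variables do not carry over. Pictures are saved under pics/ and viewed, about 8 in all and at most 12, crops included, and the job is handed in when it is done.

Besides the shell and the picture viewer there is one more tool, called after "Emit:" as a command line: name --argument value ..., lists and objects as JSON in quotes. move_arm: Moves the arm, as the interface text tells. Its arguments: {"type":"object","properties":{"deltas":{"type":"array","items":{"type":"array"}},"jaw":{"type":"number"},"squeeze":{"type":"number"}},"required":["deltas"]}

```bash
mkdir -p pics; ls
python3 - <<'E'
from bench import r
import cv2,numpy as np
print(r.sense())
for n in("side","top"):
    p,d=r.snapshot(n); cv2.imwrite(f"pics/{n}0.png",p[:,:,::-1]); np.save(f"{n}0.npy",d)
    print(n,r.get_calibration(n))
E
```

```text
pics
{'time': 0.0, 'joint_pos': array([ 6.60406878e+01,  7.51576040e+00,  8.53291239e+01, -6.26966214e-04,
        8.72622158e+01, -4.89427732e+00]), 'qd': array([-0.01532866, -0.09281209, -0.01501227, -0.00776194, -0.05659729,
        0.09128305]), 'joint_efforts': array([ 2.32228349e-04, -5.69376469e+01, -5.00567079e+01,  7.88408238e-05,
        1.44624675e-02, -2.85049492e-05]), 'tool_pos': array([195.75395748, 566.58350325, 230.23912902]), 'tcp_rot': array([ -94.55928357,   89.89289809, -113.6242879 ]), 'ft_force': array([ 0.56554399, -0.19287362,  0.40725411]), 'wrist_torque': array([ 0.04890854, -0.03041461,  0.01415368]), 'finger_gap': 85.8086425379138}
side {'fovy': 56.12681445698524, 'cx': 276.5280694063724, 'cy': 209.26066523609308, 'position': array([ 142.19812319, -868.45105439,  413.23335832]), 'attitude': array([-110.91030371,   -0.71875527,  -29.78019798])}
top {'fovy': 53.742069357700636, 'cx': 270.40709281091125, 'cy': 206.65840565402453, 'position': array([ 482.35192042, -170.42092451,  959.91219686]), 'attitude': array([-1.76693598e+02, -1.57270596e-01, -8.99050899e+01])}
```

View pics/top0.png

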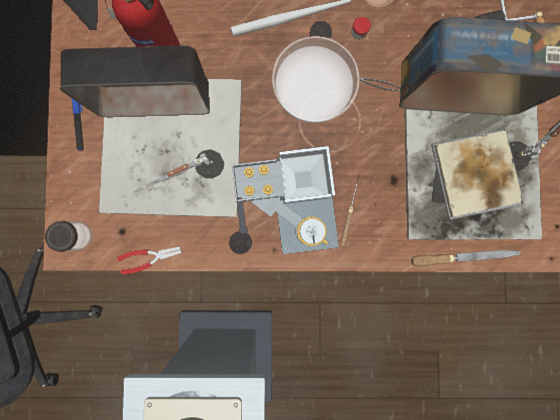

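View pics/side0.png

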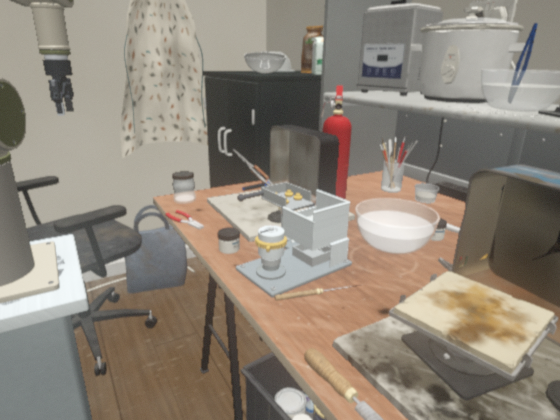

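The top view shows the feeder: turret at about (312,232), hopper at (305,173), tray with four castings at (258,180), bar and ball down to (240,240), with the pot under the ball. The pliers are at (150,260) and the pick at (348,215). The side view shows the same layout.

```bash
cat > h.py <<'E'
from bench import r
import cv2,numpy as np
from scipy.spatial.transform import Rotation as Ro
def cam(n):
    c=r.get_calibration(n); return c,210/np.tan(np.radians(c["fovy"]/2)),Ro.from_euler("xyz",c["attitude"],degrees=True).as_matrix()
def cloud(n,d):
    c,f,R=cam(n); v,u=np.mgrid[:420,:560]
    P=np.stack([(u-c["cx"])/f*d,(v-c["cy"])/f*d,d],-1)@R.T+c["position"]; P[d==0]=np.nan; return P
def proj(n,X):
    c,f,R=cam(n); q=(np.atleast_2d(X)-c["position"])@R; return np.c_[q[:,0]/q[:,2]*f+c["cx"],q[:,1]/q[:,2]*f+c["cy"]]
def onplane(n,uv,z):
    c,f,R=cam(n); uv=np.atleast_2d(uv).astype(float); d=np.c_[(uv[:,0]-c["cx"])/f,(uv[:,1]-c["cy"])/f,np.ones(len(uv))]@R.T
    return c["position"]+d*((z-c["position"][2])/d[:,2])[:,None]
E
python3 - <<'E'
from h import *
d=np.load("top0.npy"); im=cv2.imread("pics/top0.png"); P=cloud("top",d)
v,u=np.mgrid[:420,:560]; roi=(u>225)&(u<345)&(v>140)&(v<260)
z=P[...,2]
print("table z",np.nanmedian(z[225:235,170:200]))
h=np.histogram(z[roi],bins=np.arange(-10,160,10)); print(h[0])
for lo,hi,nm in((5,15,"plate"),(133,148,"hopper top"),(99,112,"ring top"),(112,135,"tray-ish")):
    m=(roi&(z>lo)&(z<hi)).astype(np.uint8)
    n,l,s,c=cv2.connectedComponentsWithStats(m,connectivity=8)
    for i in range(1,n):
        if s[i,4]>25:
            q=P[l==i]; print(nm,s[i],q.mean(0).round(1),cv2.minAreaRect(q[:,:2].astype(np.float32)))
hsv=cv2.cvtColor(im,cv2.COLOR_BGR2HSV)
cr=cv2.resize(im[140:260,225:365],None,fx=5.5,fy=5,interpolation=cv2.INTER_CUBIC)
cv2.imwrite("pics/crop0.png",cr[:600,:770])
E
```

```text
table z 1.178548223033431
[1067 4442 2456   22    1  985  277  397  511  540   79  621 1335  593
  452  316]
plate [294 170  18  18 171] [ 601.4 -247.8   13.3] ((601.4111328125, -247.435791015625), (36.589256286621094, 37.32147979736328), 6.801270008087158)
plate [ 277  197   63   57 1778] [ 495.5 -260.2   11.2] ((496.3796081542969, -257.6734313964844), (119.60750579833984, 133.1448974609375), 6.487156867980957)
plate [340 227   5  20  54] [ 464.6 -338.6   10.4] ((469.31072998046875, -340.10443115234375), (9.026920318603516, 43.215938568115234), 78.68289184570312)
hopper top [279 146  56  50 299] [ 622.  -263.4  142.8] ((622.1627197265625, -264.6166076660156), (135.82530212402344, 71.08997344970703), 52.13610076904297)
hopper top [232 159  50  61 264] [ 573.1 -129.4  137.8] ((566.0006103515625, -145.97959899902344), (111.63246154785156, 91.35223388671875), 8.176041603088379)
hopper top [240 225   7   8  36] [ 485.7 -117.2  135.4] ((485.7098083496094, -116.44187927246094), (14.309527397155762, 11.020606994628906), 22.058687210083008)
ring top [279 152  50  36  99] [ 627.2 -249.6  105.2] ((604.3265991210938, -241.23114013671875), (74.41213989257812, 95.44070434570312), 7.024326801300049)
ring top [300 219  25  25 495] [ 482.1 -258.4  105.4] ((481.7116394042969, -258.65289306640625), (49.55491256713867, 49.8088493347168), 0.12048909068107605)
tray-ish [279 150  53  52 305] [ 590.7 -255.6  123.4] ((595.0374145507812, -242.90106201171875), (97.31498718261719, 94.69084930419922), 7.145566463470459)
tray-ish [ 233  158   52   42 1622] [ 586.2 -149.5  118. ] ((583.83251953125, -149.6326904296875), (84.8812484741211, 97.23113250732422), 7.379715442657471)
tray-ish [236 200  12  34 186] [ 510.8 -114.7  132.1] ((510.0139465332031, -116.13775634765625), (65.92070007324219, 18.335485458374023), 6.146844863891602)
```

View pics/crop0.png

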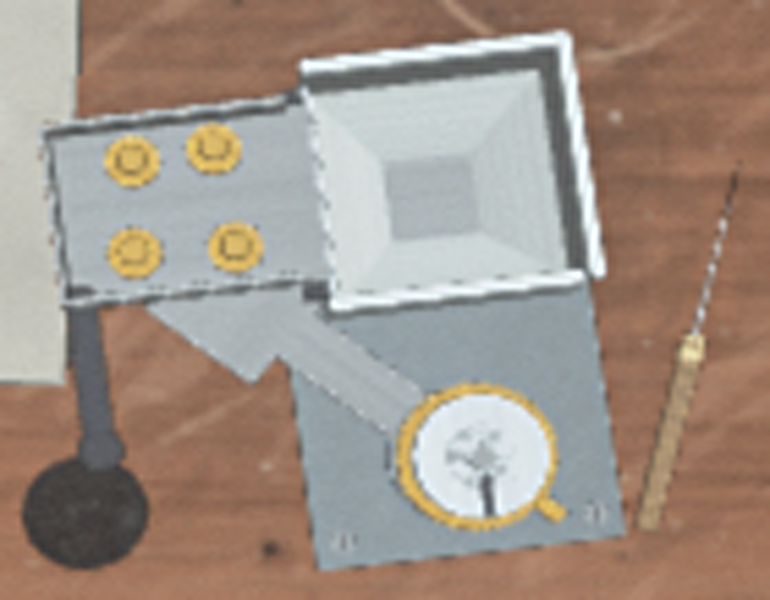

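The crop shows the ring's tab at about (552,510) and the pointer at (487,500), so the ring stands at roughly +0.75 rad. The gate arm is swung out left and the bar runs down to the ball at (100,448).

```bash
cat >> h.py <<'E'
YAW=6.8; O=np.array([482.,-258.4])
def f2w(x,y,z=0):
    a=np.radians(YAW); return np.array([O[0]+x*np.cos(a)-y*np.sin(a),O[1]+x*np.sin(a)+y*np.cos(a),z])
def ringang(im):
    hsv=cv2.cvtColor(im,cv2.COLOR_RGB2HSV)
    m=cv2.inRange(hsv,(15,110,110),(32,255,255)); v,u=np.nonzero(m)
    q=onplane("top",np.c_[u,v],86)[:,:2]; a=np.radians(YAW)
    q=(q-O)@np.array([[np.cos(a),-np.sin(a)],[np.sin(a),np.cos(a)]])
    rr=np.hypot(*q.T); ring=q[rr<34]; t=q[(rr>34.5)&(rr<46)]
    c=cv2.minEnclosingCircle(ring.astype(np.float32)) if len(ring) else None
    tm=t.mean(0); return c,len(t),tm,np.arctan2(-tm[1],-tm[0])
def plan(X,yaw_y=None):
    """tool-axes shift to world TCP X; turn so tool y lies along world heading yaw_y (deg, mod 180)"""
    s=r.sense(); R=Ro.from_euler("xyz",s["tcp_rot"],degrees=True).as_matrix()
    sh=R.T@(np.asarray(X)-s["tool_pos"]); t=None
    if yaw_y is not None:
        h=np.degrees(np.arctan2(R[1,1],R[0,1])); t=-((yaw_y-h+90)%180-90)
    print("t",s["time"],"pos",s["tool_pos"].round(1),"shift",sh.round(1),"turn",t,"j6",s["joint_pos"][5].round(1),"gap",s["finger_gap"].round(1),"F",s["ft_force"].round(1))
E
python3 - <<'E'
from h import *
im=cv2.imread("pics/top0.png")[:,:,::-1].copy()
c,n,tm,a=ringang(im); print(c,n,tm,a,np.degrees(a))
print(f2w(0,0,81),f2w(45,140,126),f2w(115,52,114))
# ring top (z104) check by depth and predicted hopper corner
print(proj("top",[f2w(70,-45,140),f2w(160,-45,140)]))
plan([430,150,260]); plan([482,-258.4,170],YAW+90+np.degrees(a))
s=r.sense();print(Ro.from_euler("xyz",s["tcp_rot"],degrees=True).as_matrix().round(3))
E
```

```text
((-1.634675145149231, -0.7843942642211914), 31.58843421936035) 10 [-26.12620538 -26.97361502] 0.8013556130592981 45.91429451741646
[ 482.  -258.4   81. ] [ 510.1068923  -114.05665029  126.        ] [ 590.03402708 -193.14933722  114.        ]
[[331.95608022 193.14208773]
 [326.31715253 148.57436472]]Traceback (most recent call last):
  File "<stdin>", line 7, in <module>
  File "h.py", line 31, in plan
    print("t",s["time"],"pos",s["tool_pos"].round(1),"shift",sh.round(1),"turn",t,"j6",s["joint_pos"][5].round(1),"gap",s["finger_gap"].round(1),"F",s["ft_force"].round(1))
                                                                                                                        ^^^^^^^^^^^^^^^^^^^^^
AttributeError: 'float' object has no attribute 'round'
```

```bash
sed -i 's/s\["finger_gap"\].round(1)/round(s["finger_gap"],1)/; s/O=np.array(\[482.,-258.4\])/O=np.array([481.2,-258.9])/' h.py
python3 - <<'E'
from h import *
im=cv2.imread("pics/top0.png")[:,:,::-1].copy()
c,n,tm,a=ringang(im); print(c,n,tm,np.degrees(a))
plan([430,150,260]); plan(f2w(0,0,180),YAW+90+46)
s=r.sense();print(Ro.from_euler("xyz",s["tcp_rot"],degrees=True).as_matrix().round(3))
E
```

```text
((-1.4695961475372314, -0.6121251583099365), 32.15624237060547) 8 [-25.9457493  -26.91149569] 46.04672569145872
t 0.1 pos [195.8 566.6 230.3] shift [ -29.2 -317.3  357.5] turn None j6 -4.9 gap 85.3 F [-1.1  0.1  0.6]
t 0.1 pos [195.8 566.6 230.3] shift [  51.4 -686.9  539.4] turn -71.86590465370432 j6 -4.9 gap 85.3 F [-1.1  0.1  0.6]
[[-0.001  0.327  0.945]
 [-0.002  0.945 -0.327]
 [-1.    -0.002 -0.   ]]
```

Emit:
move_arm --deltas '[[[-29, -40, 45], 9], [[-29, -80, 90], 18], [[-29, -120, 134], 27], [[-29, -160, 179], 36], [[-29, -200, 223], 45], [[-29, -240, 268], 54], [[-29, -280, 312], 63], [[-29, -317, 357], 72], [[-29, -360, 380], 81], [[-29, -415, 405], 90], [[-29, -470, 430], 99], [[-29, -525, 457], 108]]' --jaw 1 --squeeze 40

```text
time: 1.6
tool_pos: [455.9, -80.7, 260.0]
tcp_rot: [12.4, 89.9, -115.0]
ft_force: [1.7, 0.5, 1.2]
finger_gap: 85.9
```

```bash
python3 -c "
from h import *
plan(f2w(0,0,180),YAW+90+46)"
```

```text
t 1.6 pos [455.9 -80.7 260. ] shift [ 80.2 128.2 126.2] turn -0.15553864900101644 j6 21.0 gap 85.9 F [1.7 0.5 1.2]
```

Emit:
move_arm --deltas '[[[0, 32, 32], 0], [[0, 64, 63], 0], [[20, 96, 95], 0], [[50, 128, 126], 0], [[80, 128, 126], 0], [[80, 128, 126], 0], [[80, 128, 126], 0]]'

```text
time: 2.48
tool_pos: [481.5, -258.4, 181.2]
tcp_rot: [37.3, 89.9, -90.1]
ft_force: [1.1, 0.6, 0.7]
finger_gap: 85.2
```

Run:
```python
from h import *
p,d=r.snapshot("side"); t,_=r.snapshot("top")
# where fingers/gripper are vs turret
uv=proj("side",f2w(0,0,81))[0]; print(uv)
u,v=uv.astype(int)
a=cv2.resize(p[v-90:v+60,u-70:u+70],None,fx=4,fy=4,interpolation=cv2.INTER_CUBIC)[:600,:400+160]
u,v=proj("top",f2w(0,0,104))[0].astype(int)
b=cv2.resize(t[v-50:v+50,u-30:u+30],None,fx=4,fy=4); b=cv2.copyMakeBorder(b,0,200,0,0,cv2.BORDER_CONSTANT)
cv2.imwrite("pics/a1.png",np.hstack([a,b])[:,:,::-1])
plan(f2w(0,0,66),YAW+90+46)
```

```text
[270.04024542 240.62500548]
t 2.575 pos [ 482.1 -258.6  182.2] shift [116.2  -0.9   0.6] turn -0.10983403646514489 j6 3.8 gap 85.3 F [-0.2 -0.2 -0.3]
```

View pics/a1.png

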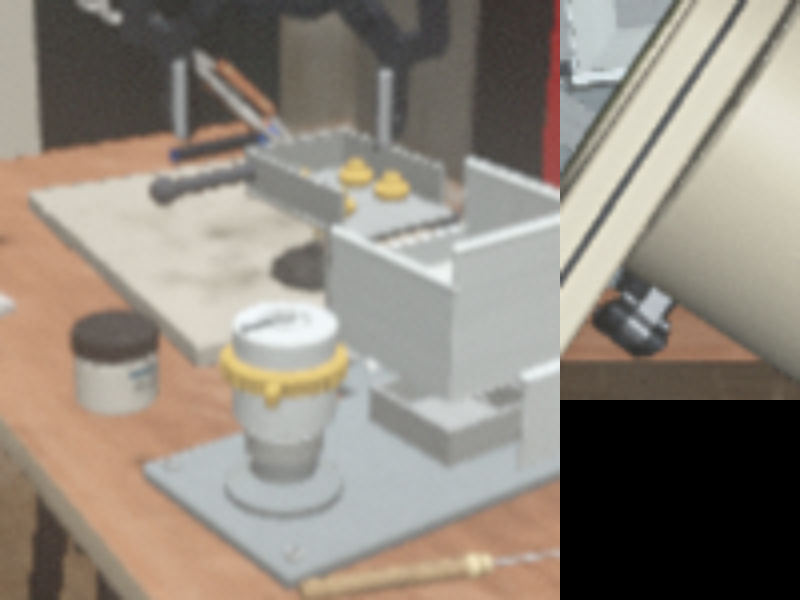

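The fingers (crop 180,100 and 385,100) straddle the turret axis (284) evenly, and the tab faces away from both. I'm descending.

Emit:
move_arm --deltas '[[[20, -1, 0], 0], [[45, -1, 0], 0], [[65, -1, 0], 0], [[80, -1, 0], 0], [[95, -1, 0], 0], [[108, -1, 0], 0], [[118, -1, 0], 0], [[125, -1, 0], 0], [[125, -1, 0], 0], [[125, -1, 0], 0]]'

```text
time: 3.82
tool_pos: [481.8, -258.7, 57.7]
tcp_rot: [72.7, 89.8, -54.6]
ft_force: [0.0, -0.4, -0.3]
finger_gap: 85.7
```

Run:
```python
from h import *
p,d=r.snapshot("side")
u,v=proj("side",f2w(0,0,81))[0].astype(int)
a=cv2.resize(p[v-60:v+50,u-60:u+60],None,fx=5,fy=5,interpolation=cv2.INTER_CUBIC)
cv2.imwrite("pics/a2.png",a[:,:,::-1])
plan(f2w(0,0,57),YAW+90+46)
```

```text
t 3.875 pos [ 481.9 -258.7   57.8] shift [ 0.8 -0.4  0.6] turn -0.10948469770158908 j6 3.8 gap 85.4 F [0.2 0.1 0.3]
```

View pics/a2.png

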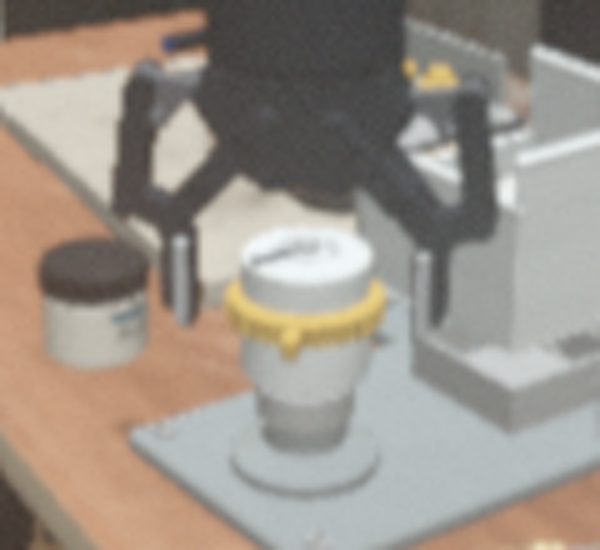

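The pads straddle the ring evenly, with the ring at pad height. I'm closing.

Emit:
move_arm --deltas '[[[0, 0, 0], 0], [[0, 0, 0], 0], [[0, 0, 0], 0], [[0, 0, 0], 0], [[0, 0, 0], 0], [[0, 0, 0], 0]]' --jaw -1 --squeeze 40

```text
time: 4.62
tool_pos: [482.3, -258.9, 58.8]
tcp_rot: [77.2, 89.7, -50.1]
ft_force: [-2.3, 1.5, 5.8]
finger_gap: 59.5
```

Emit:
move_arm --deltas '[[[0, 0, 0], 6], [[0, 0, 0], 12], [[0, 0, 0], 18], [[0, 0, 0], 24], [[0, 0, 0], 30], [[0, 0, 0], 36], [[0, 0, 0], 42], [[0, 0, 0], 46], [[0, 0, 0], 46], [[0, 0, 0], 46]]'

```text
time: 5.88
tool_pos: [482.1, -258.6, 58.8]
tcp_rot: [123.2, 89.7, -50.0]
ft_force: [-2.5, 3.1, 1.8]
finger_gap: 59.5
```

Run:
```python
from h import *
p,d=r.snapshot("side"); t,_=r.snapshot("top")
u,v=proj("side",f2w(0,0,81))[0].astype(int)
a=cv2.resize(p[v-50:v+50,u-50:u+50],None,fx=4,fy=4,interpolation=cv2.INTER_CUBIC)
u,v=proj("top",f2w(0,0,104))[0].astype(int)
b=cv2.resize(t[v-50:v+50,u-50:u+50],None,fx=4,fy=4,interpolation=cv2.INTER_CUBIC)
cv2.imwrite("pics/a3.png",np.hstack([a,b])[:,:,::-1])
plan(f2w(0,0,57),YAW+90)
```

```text
t 5.975 pos [ 482.1 -258.6   58.8] shift [1.8 0.2 0.9] turn -0.04058478616860839 j6 49.7 gap 59.8 F [-2.2  3.8  2.4]
```

View pics/a3.png

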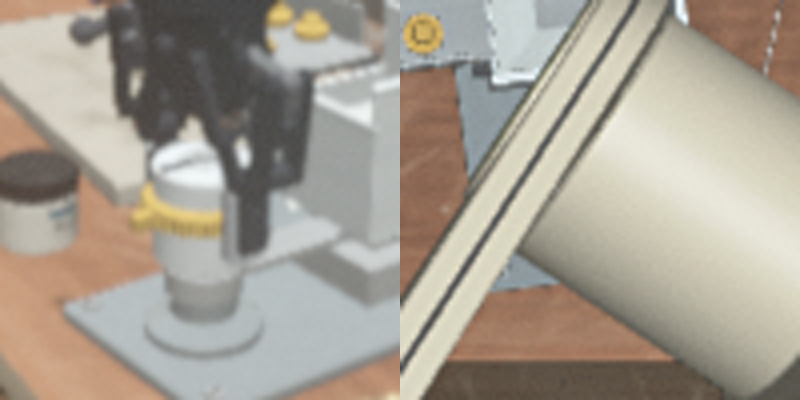

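Run:
```python
from h import *
p,d=r.snapshot("side"); hsv=cv2.cvtColor(p,cv2.COLOR_RGB2HSV); m=cv2.inRange(hsv,(15,110,90),(32,255,255))
u0,v0=proj("side",f2w(0,0,81))[0]; print(u0,v0)
m[:, :int(u0)-30]=0;m[:,int(u0)+30:]=0;m[:int(v0)-15]=0;m[int(v0)+20:]=0
v,u=np.nonzero(m); print("left tip",u.min(),np.median(v[u<=u.min()+1]),[ (c,v[u==c].min(),v[u==c].max()) for c in range(u.min(),u.min()+12)])
for a in (-10,-5,0,5,10):
    t=np.radians(a); print(a,[proj("side",f2w(-rr*np.cos(t)+w*np.sin(t),-rr*np.sin(t)-w*np.cos(t),81))[0].round(1).tolist() for rr,w in((42,-3.5),(42,3.5))], proj("side",f2w(-31*np.sin(-.9),-31*np.cos(.9),81)).round(1))
print("ring left edge", min(proj("side",f2w(31*np.cos(x),31*np.sin(x),81))[0].round(1).tolist() for x in np.linspace(0,6.3,90)))
```

```text
270.0402454202094 240.62500548479642
left tip 253 245.0 [(253, np.int64(244), np.int64(246)), (254, np.int64(243), np.int64(246)), (255, np.int64(242), np.int64(246)), (256, np.int64(239), np.int64(246)), (257, np.int64(239), np.int64(246)), (258, np.int64(240), np.int64(245)), (259, np.int64(241), np.int64(245)), (260, np.int64(242), np.int64(245)), (261, np.int64(243), np.int64(246)), (262, np.int64(243), np.int64(246)), (263, np.int64(243), np.int64(246)), (264, np.int64(243), np.int64(246))]
-10 [[249.5, 243.9], [250.9, 245.4]] [[285.9 241. ]]
-5 [[250.2, 244.7], [251.9, 246.1]] [[285.9 241. ]]
0 [[251.0, 245.4], [253.1, 246.8]] [[285.9 241. ]]
5 [[252.0, 246.2], [254.3, 247.4]] [[285.9 241. ]]
10 [[253.2, 246.9], [255.7, 248.0]] [[285.9 241. ]]
ring left edge [254.2, 240.3]
```

Emit:
move_arm --deltas '[[[0, 0, 0], 0], [[0, 0, 0], 0], [[0, 0, 0], 0], [[0, 0, 0], 0], [[-20, 0, 0], 0], [[-50, 0, 0], 0], [[-90, 0, 0], 0], [[-140, 0, 0], 0], [[-150, 0, 0], 0], [[-150, 0, 0], 0]]' --jaw 1

```text
time: 7.28
tool_pos: [482.2, -258.4, 209.6]
tcp_rot: [127.5, 89.6, -45.8]
ft_force: [0.1, -0.3, -1.1]
finger_gap: 85.6
```

Run:
```python
from h import *
plan(f2w(45,140,190),YAW+90)
s=r.sense();print(Ro.from_euler("xyz",s["tcp_rot"],degrees=True).as_matrix().round(3))
```

```text
t 7.275 pos [ 482.2 -258.4  209.6] shift [  19.  -139.8  -43.8] turn -0.05299005275952595 j6 49.8 gap 85.6 F [ 0.1 -0.3 -1.1]
[[ 0.005  0.117 -0.993]
 [-0.005 -0.993 -0.118]
 [-1.     0.005 -0.004]]
```

Emit:
move_arm --deltas '[[[0, -30, -10], 0], [[0, -65, -20], 0], [[0, -100, -32], 0], [[0, -140, -44], 0], [[0, -140, -44], 0], [[10, -140, -44], 0], [[10, -140, -44], 0]]'

```text
time: 8.15
tool_pos: [508.2, -114.9, 196.7]
tcp_rot: [100.4, 89.8, -72.9]
ft_force: [-0.2, -0.2, 0.6]
finger_gap: 85.4
```

Run:
```python
from h import *
p,_=r.snapshot("side"); t,_=r.snapshot("top")
try: c,n,tm,a=ringang(t); print(c,n,tm,np.degrees(a))
except Exception as e: print(e)
u,v=proj("side",f2w(45,140,140))[0].astype(int)
a=cv2.resize(p[v-70:v+80,u-50:u+60],None,fx=4,fy=4,interpolation=cv2.INTER_CUBIC)
u,v=proj("top",f2w(0,0,104))[0].astype(int)
b=cv2.resize(t[v-75:v+75,u-50:u+35],None,fx=4,fy=4,interpolation=cv2.INTER_CUBIC)
cv2.imwrite("pics/a4.png",np.hstack([a,b])[:,:,::-1])
plan(f2w(45,140,107),YAW+90)
```

```text
((-1.3707599639892578, -0.30824628472328186), 32.16710662841797) 10 [-37.85801619   0.83764455] -1.2675167028838685
t 8.25 pos [ 508.9 -115.1  198.2] shift [91.2 -0.9 -0.2] turn -0.13022210802506606 j6 65.1 gap 85.7 F [ 0.2 -0.5  0.8]
```

View pics/a4.png

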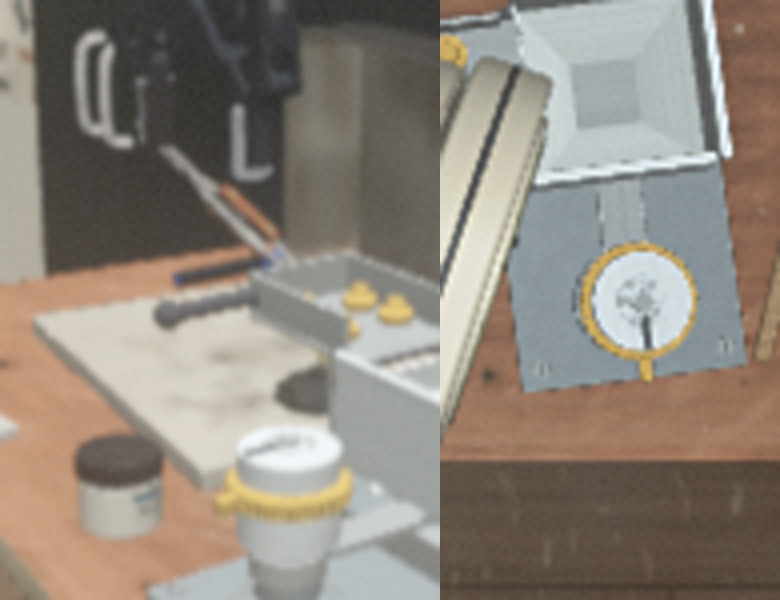

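The tab at (646,370) lines up with the ridge at (645,330), about −1° by measurement, so the gate is shut. Next I'm going down to the bar.

Emit:
move_arm --deltas '[[[20, -1, 0], 0], [[40, -1, 0], 0], [[58, -1, 0], 0], [[72, -1, 0], 0], [[84, -1, 0], 0], [[91, -1, 0], 0], [[91, -1, 0], 0], [[91, -1, 0], 0]]'

```text
time: 9.25
tool_pos: [509.5, -114.6, 107.8]
tcp_rot: [124.4, 89.6, -48.9]
ft_force: [0.2, 0.4, -0.4]
finger_gap: 85.6
```

Run:
```python
from h import *
p,_=r.snapshot("side")
u,v=proj("side",f2w(45,140,126))[0].astype(int)
a=cv2.resize(p[v-60:v+50,u-60:u+60],None,fx=5,fy=5,interpolation=cv2.INTER_CUBIC)
cv2.imwrite("pics/a5.png",a[:,:,::-1])
plan(f2w(45,140,107),YAW+90)
```

```text
t 9.3 pos [ 509.6 -114.6  107.9] shift [ 0.9 -0.1  0.2] turn -0.13093385187568174 j6 65.2 gap 85.7 F [ 0.4 -0.4  0.6]
```

View pics/a5.png

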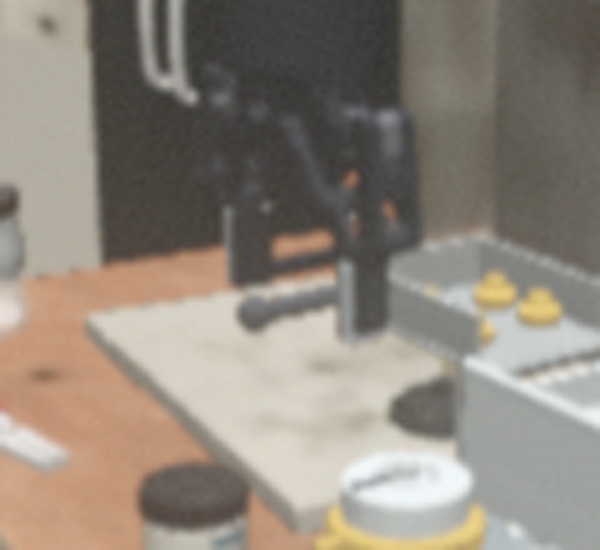

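The fingers straddle the bar (bar ~(300,305), near finger (362,290)), clear of the tray wall. I'm closing.

Emit:
move_arm --deltas '[[[0, 0, 0], 0], [[0, 0, 0], 0], [[0, 0, 0], 0], [[0, 0, 0], 0], [[0, 0, 0], 0], [[0, 0, 0], 0], [[0, 0, 0], 0], [[0, 0, 0], 0]]' --jaw -1 --squeeze 40

```text
time: 10.3
tool_pos: [509.5, -114.0, 108.0]
tcp_rot: [129.6, 89.7, -43.7]
ft_force: [-1.3, 4.9, 3.9]
finger_gap: 10.5
```

Run:
```python
from h import *
plan(f2w(45,140,107),YAW+90)
for deg in (0,8,16,24,32,40,48,56,62,68,70):
    t=np.radians(deg); print(deg,"up",round(88*np.sin(t)+12*np.cos(t)-12,1),"right",round(88-(88*np.cos(t)-12*np.sin(t)),1))
```

```text
t 10.3 pos [ 509.5 -114.   108. ] shift [1.  0.5 0.3] turn -0.10637539017602649 j6 65.2 gap 10.5 F [-1.3  4.9  3.9]
0 up 0.0 right 0.0
8 up 12.1 right 2.5
16 up 23.8 right 6.7
24 up 34.8 right 12.5
32 up 44.8 right 19.7
40 up 53.8 right 28.3
48 up 61.4 right 38.0
56 up 67.7 right 48.7
62 up 71.3 right 57.3
68 up 74.1 right 66.2
70 up 74.8 right 69.2
```

Emit:
move_arm --deltas '[[[-6, 1.1, 0], 0], [[-12.1, 2.5, 0], 0], [[-18, 4.5, 0], 0], [[-23.8, 6.7, 0], 0], [[-29.4, 9.4, 0], 0], [[-34.8, 12.5, 0], 0], [[-40, 16, 0], 0], [[-44.8, 19.7, 0], 0], [[-49.4, 23.8, 0], 0], [[-53.8, 28.3, 0], 0], [[-57.7, 33, 0], 0], [[-61.4, 38, 0], 0]]'

```text
time: 11.8
tool_pos: [513.9, -149.0, 171.5]
tcp_rot: [179.6, 89.7, 6.3]
ft_force: [-4.8, 15.6, 11.2]
finger_gap: 10.7
```

```bash
python3 -c "
from h import *
s=r.sense();p=s['tool_pos'];print(p,s['ft_force'],s['finger_gap'])
a=np.radians(YAW);d=p-np.array([509.5,-114,108]);print('feeder dx,dy,dz',d[0]*np.cos(a)+d[1]*np.sin(a),-d[0]*np.sin(a)+d[1]*np.cos(a),d[2])"
```

```text
[ 513.91252398 -148.98870871  171.46679537] [-4.79120684 15.58364721 11.2358349 ] 10.654552458317811
feeder dx,dy,dz 0.23868215694986894 -35.26504127229442 63.46679537227914
```

Emit:
move_arm --deltas '[[[-2.3, 4.2, 0], 0], [[-4.4, 8.4, 0], 0], [[-6.4, 12.3, 0], 0], [[-8.2, 16.2, 0], 0], [[-9.8, 20.3, 0], 0], [[-11.3, 24.4, 0], 0], [[-12.3, 28.5, 0], 0], [[-13, 32, 0], 0], [[-13, 32, 0], 0], [[-13, 32, 0], 0]]'

```text
time: 13.05
tool_pos: [518.3, -180.7, 187.2]
tcp_rot: [176.5, 89.6, 3.3]
ft_force: [-3.0, 6.9, 12.3]
finger_gap: 10.2
```

Run:
```python
from h import *
p,_=r.snapshot("side"); t,_=r.snapshot("top")
u,v=proj("side",f2w(80,60,150))[0].astype(int)
a=cv2.resize(p[v-75:v+75,u-50:u+50],None,fx=4,fy=4,interpolation=cv2.INTER_CUBIC)
u,v=proj("top",f2w(100,20,104))[0].astype(int)
b=cv2.resize(t[v-50:v+100,u-50:u+50],None,fx=4,fy=4,interpolation=cv2.INTER_CUBIC)
cv2.imwrite("pics/a6.png",np.hstack([a,b])[:,:,::-1])
s=r.sense();p=s['tool_pos'];print(s['time'],p,s['ft_force'],s['finger_gap'])
a=np.radians(YAW);d=p-np.array([509.5,-114,108]);print('feeder dx,dy,dz',d[0]*np.cos(a)+d[1]*np.sin(a),-d[0]*np.sin(a)+d[1]*np.cos(a),d[2])
```

```text
13.15 [ 518.26488678 -180.69148128  187.2025095 ] [-3.10753863  5.97880308 11.77311401] 10.513360100678732
feeder dx,dy,dz 0.8066942185744335 -67.26013797051186 79.20250950470529
```

View pics/a6.png

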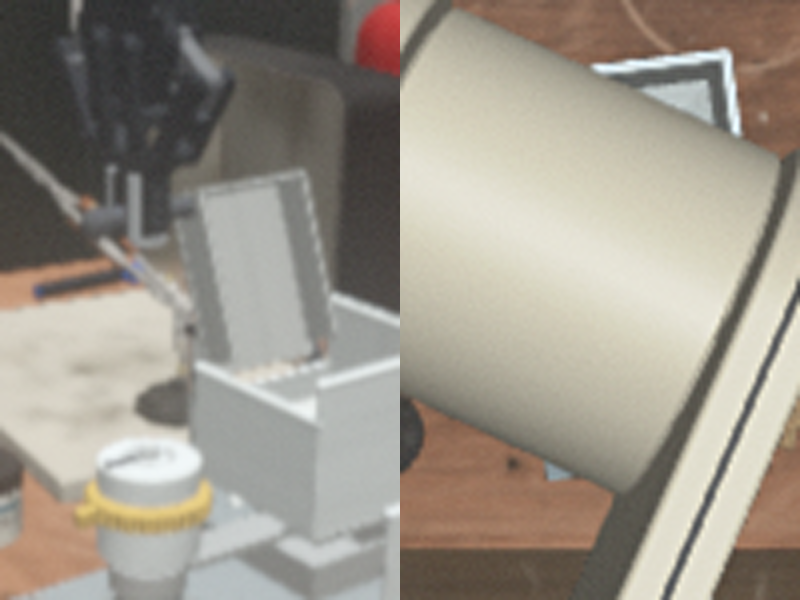

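The tray at (255,270) is empty and tilted about 69°. There's a small reddish spot at its lower right corner (320,345), so I'm checking that no casting is stuck there.

Run:
```python
from h import *
im=cv2.imread("pics/a6.png"); hsv=cv2.cvtColor(im,cv2.COLOR_BGR2HSV)
print(im[335:356:4,308:330:4].tolist())
m=cv2.inRange(hsv,(15,100,80),(32,255,255)); n,l,s,c=cv2.connectedComponentsWithStats(m); print(s[1:],c[1:])
```

```text
[[[144, 147, 146], [129, 130, 130], [127, 131, 130], [129, 135, 137], [130, 135, 138], [137, 140, 140]], [[158, 160, 159], [138, 140, 138], [128, 133, 136], [131, 138, 148], [129, 137, 148], [139, 144, 147]], [[174, 177, 175], [150, 152, 150], [129, 133, 138], [127, 135, 151], [127, 136, 154], [140, 146, 152]], [[182, 186, 183], [155, 157, 155], [128, 128, 132], [123, 130, 143], [125, 134, 150], [142, 147, 153]], [[174, 178, 176], [144, 147, 144], [119, 120, 120], [118, 123, 129], [129, 137, 148], [148, 153, 158]], [[148, 151, 152], [123, 125, 125], [113, 113, 113], [123, 126, 128], [144, 151, 157], [159, 164, 167]]]
[[  74  486  135   44 2670]] [[137.2        513.28913858]]
```

Emit:
move_arm --deltas '[[[2.9, -7, 0], 0], [[5.5, -12.9, 0], 0], [[8.5, -18.6, 0], 0], [[12, -24, 0], 0], [[15.7, -30, 0], 0], [[19.5, -34.3, 0], 0], [[23.7, -39.3, 0], 0], [[28.3, -43.5, 0], 0], [[33.2, -47.6, 0], 0], [[38.2, -51.3, 0], 0], [[43.6, -54.8, 0], 0], [[49.2, -57.9, 0], 0]]'

```text
time: 14.65
tool_pos: [511.0, -123.4, 138.3]
tcp_rot: [168.3, 89.7, -4.9]
ft_force: [-5.4, 0.5, 5.5]
finger_gap: 10.2
```

```bash
python3 -c "
from h import *
s=r.sense();p=s['tool_pos'];print(s['time'],p,s['ft_force'],s['finger_gap'])
a=np.radians(YAW);d=p-np.array([509.5,-114,108]);print('feeder dx,dy,dz',d[0]*np.cos(a)+d[1]*np.sin(a),-d[0]*np.sin(a)+d[1]*np.cos(a),d[2])"
```

```text
14.65 [ 511.04436062 -123.3718082   138.3318253 ] [-5.38906531  0.51847651  5.49287052] 10.156191976350142
feeder dx,dy,dz 0.42383755127968326 -9.488740713614138 30.331825296654557
```

Remaining distance: down 30, left 9.5.

Emit:
move_arm --deltas '[[[6, -2.7, 0], 0], [[12, -5, 0], 0], [[18, -7, 0], 0], [[24, -8.5, 0], 0], [[29, -9.5, 0], 0], [[31, -9.5, 0], 0], [[32, -9.5, 0], 0], [[32, -9.5, 0], 0]]'

```text
time: 15.65
tool_pos: [509.8, -113.9, 106.5]
tcp_rot: [170.3, 89.7, -2.9]
ft_force: [-6.2, 0.3, 7.5]
finger_gap: 10.4
```

```bash
python3 -c "
from h import *
s=r.sense();p=s['tool_pos'];print(s['time'],p,s['ft_force'],s['finger_gap'])
a=np.radians(YAW);d=p-np.array([509.5,-114,108]);print('feeder dx,dy,dz',d[0]*np.cos(a)+d[1]*np.sin(a),-d[0]*np.sin(a)+d[1]*np.cos(a),d[2])"
```

```text
15.65 [ 509.81686875 -113.86807637  106.51260883] [-6.24153121  0.2664367   7.51235015] 10.423876685433655
feeder dx,dy,dz 0.3302600250030997 0.09347709501040621 -1.4873911720157338
```

Emit:
move_arm --deltas '[[[2, 0, 0], 0], [[4, 0, 0], 0], [[5, 0, 0], 0], [[5, 0, 0], 0]]'

```text
time: 16.15
tool_pos: [510.1, -113.8, 105.9]
tcp_rot: [168.1, 89.7, -5.1]
ft_force: [-24.4, 8.1, 40.8]
finger_gap: 10.0
```

The arm pressed firmly against the lower stop, so the tray is down. I'm easing off, releasing and lifting clear, then swinging left for a free view.

Emit:
move_arm --deltas '[[[0, 0, 0], 0], [[0, 0, 0], 0], [[0, 0, 0], 0], [[0, 0, 0], 0], [[0, 0, 0], 0], [[-15, 0, 0], 0], [[-40, 0, 0], 0], [[-80, 0, 0], 0], [[-120, 0, 0], 0], [[-130, 0, 0], 0]]' --jaw 1

```text
time: 17.4
tool_pos: [511.2, -114.4, 240.6]
tcp_rot: [160.6, 89.3, -12.6]
ft_force: [-0.0, -0.1, 0.4]
finger_gap: 85.6
```

Emit:
move_arm --deltas '[[[0, -50, 10], 0], [[0, -100, 20], 0], [[0, -150, 30], 0], [[0, -200, 40], 0], [[0, -250, 50], 0], [[0, -250, 50], 0]]'

```text
time: 18.15
tool_pos: [430.6, 130.7, 238.9]
tcp_rot: [163.6, 89.4, -9.4]
ft_force: [-0.7, 0.3, -0.3]
finger_gap: 85.2
```

Run:
```python
from h import *
p,_=r.snapshot("side"); t,d=r.snapshot("top")
c,n,tm,a=ringang(t); print("ring",c,n,tm,np.degrees(a))
P=cloud("top",d)
hsv=cv2.cvtColor(t,cv2.COLOR_RGB2HSV); m=cv2.inRange(hsv,(15,100,90),(32,255,255))
nn,l,s,cc=cv2.connectedComponentsWithStats(m)
for i in range(1,nn):
    if s[i,4]>8:
        q=np.nanmedian(P[l==i],0); b=np.radians(YAW); e=q[:2]-O
        print(s[i],"feeder",e[0]*np.cos(b)+e[1]*np.sin(b),-e[0]*np.sin(b)+e[1]*np.cos(b),q[2])
d0=np.load("top0.npy"); P0=cloud("top",d0)
print("bar z", np.nanmedian(P0[205:222,238:242,2]),np.nanmedian(P[205:222,238:242,2]),"ball",np.nanmax(P0[225:234,238:246,2]),np.nanmax(P[225:234,238:246,2]))
u,v=proj("side",f2w(80,60,110))[0].astype(int)
a=cv2.resize(p[v-75:v+75,u-75:u+25],None,fx=4,fy=4,interpolation=cv2.INTER_CUBIC)
b=cv2.resize(t[140:290,230:330],None,fx=4,fy=4,interpolation=cv2.INTER_CUBIC)
cv2.imwrite("pics/a7.png",np.hstack([a,b])[:,:,::-1]); print(r.sense()["time"],r.sense()["ft_force"])
```

```text
ring ((-1.3707599639892578, -0.30824628472328186), 32.16710662841797) 11 [-38.19536938   0.8985738 ] -1.3476762286710517
[534  17  11   6  44] feeder 425.3984760831997 -594.9434728777389 22.42671199169945
[544  26  16  20 145] feeder 290.02841740409093 -451.78647000850583 245.47676632944854
[512  28  18  15  78] feeder 300.53317827318415 -394.0368054795103 248.1435722547826
[401  61   7  20  78] feeder 329.7999941107272 -248.24081232853064 62.190701930230944
[ 457  144   55   63 1424] feeder 80.91756647018079 -373.41980267638115 97.31933584234991
[293 170  10  18 116] feeder 118.2518358381386 12.633105921853362 65.33691168121493
[303 171   8   7  52] feeder 124.34051048316981 -7.305382538503769 62.53031004389436
[304 180   8   6  37] feeder 106.5527904597051 -6.165680584909775 66.25732944401346
[297 217  29  35 151] feeder -5.030905713074964 7.529127119554071 87.22333709866155
[413 255  17   5  27] feeder -84.93136626488902 -242.1843672560053 21.459295360116016
[440 254   9   4  12] feeder -89.014869799641 -296.5652787635602 19.200604807405057
[435 257  14   7  29] feeder -100.93644907952779 -283.71565763173174 20.471529058746
bar z 132.75184810900242 131.89014797209313 ball 138.08249677491506 138.85408694622117
18.25 [ 0.47481243 -1.06867345  0.58730347]
```

View pics/a7.png

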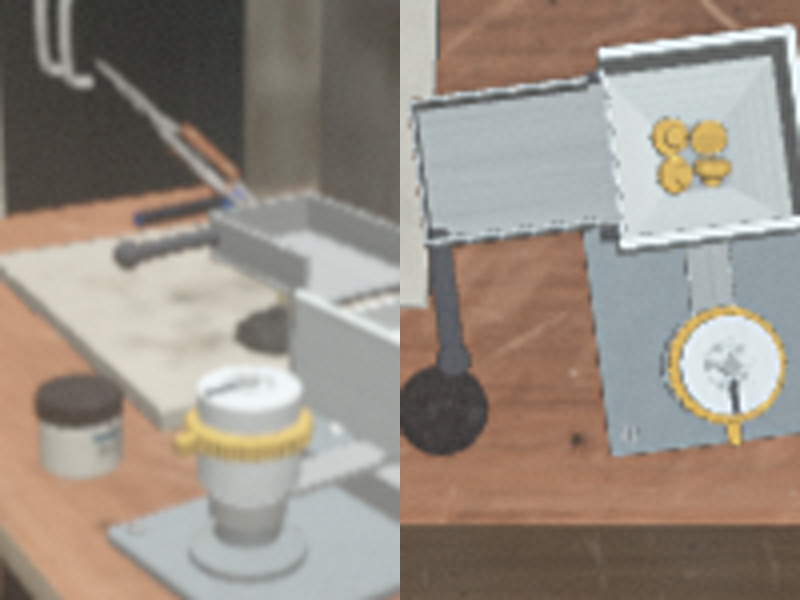

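The four castings lie in the hopper around (690,155), the tray is empty and level, and the tab at (735,435) is under the pointer. The pot at (445,410) hasn't moved. I'm handing in.

```bash
python3 -c "
from bench import r
print(r.hand_in())"
```

```text
the job is handed in; nothing more can be done
None
```

The job is done and handed in at about 18 s of the 51 s allowed; `hand_in` gives no verdict.

- **Gate:** I gripped the slim ring across its diameter and turned it 46° clockwise. The last top view puts the tab about −1.3° from the pointer, and the limit is about ±5°. I saw no sign of touching the fixed rings: wrist force was about 6 N at most in the readings around gripping and turning the ring.
- **Tray:** I lifted it by the side bar to about 69° (1.2 rad) and the castings slid out. I then swung it back and pressed it onto its lower stop with about 41 N upward at the wrist. The bar's height is within 1 mm of where it started.
- **Castings:** all four show in the hopper, grouped around the outlet and 12–16 mm above it by the depth reading.
- **Bystanders:** the pot looks unmoved. The pick and pliers were never approached, and I did not measure them again.

**Small disagreement:** while tipping, the bar followed an arc a few millimetres wider than planned, with side forces up to about 16 N. This did no visible harm.

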